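# Lock the levelling stud of a shelf base with a jam nut

## Robot

A 6-joint arm with a two-finger parallel gripper is mounted at the origin on the work surface. World frame = base frame: x ahead of the robot, y to its left, z up, the work surface at z = 0. Lengths are in m, angles in degrees, forces in N, time in s.
With the tool pointing down it reaches from about 0.425 to 0.95 m from the base axis. Payload 3.5 kg.
Tool frame: the origin (TCP) lies between the finger pads; the fingertips stand 14 mm ahead of it and the grasp point (between the pads) lies 5 mm behind it; z points along the fingers, y is the line along which they close (so a half turn about z gives the same grasp; the last joint's range is limited). The gripper opens to 85 mm and grips with 20 to 120 N. Pads are 22 mm wide; open, the fingers measure 114 mm over their backs; the gripper's body (76 mm by 85 mm) begins 54 mm behind the grasp point. The pads swing forward as they close: fully open they stand 13 mm farther back than shut.
Start: joints at [-78.839, 16.404, 90.338, -0, 73.258, -8.594], TCP at [0.228, -0.635, 0.245] pointing down, gripper open.
Joint ranges: [-158.93, 158.93], [-51.34, 127.21], [12.03, 142.37], [-87.48, 267.48], [13.55, 161.25], [-162.69, 162.69]. Speed limits (degrees/s): [159.86, 159.86, 180, 180, 180, 180].

## Interface

Orientations are given as [roll, pitch, yaw] about the fixed x, y, z axes, in that order (R = Rz(yaw) Ry(pitch) Rx(roll)).
In Python, from station import arm gives the robot as it stands. The module is installed in compiled form; this text tells all that it offers.
- The arm moves only by the tool apply_moves, never from a script. Its argument "motion" is a list that holds one entry, the list of rows, each a list of 5 numbers: the finger opening in cm, from 0 to 8.54, then the shift along the tool's x, y, z in cm, then the turn about the tool's z in rad. In form: [[[hand, tx, ty, tz, spin], ...]]. A call has 1 to 10 rows; each row shifts and turns the commanded pose from where the row before left it, along the tool's axes as they then stand; what a row does not reach is not made up. A row lasts 1/12 s, in which the tool goes at most 41.7 mm and 7.16 degrees, less where a joint would pass 70% of its speed; a pose out of reach is approached as far as the arm can. A call is refused whole if a number of a shift passes 4.17 or a number of a turn 0.125, either way. A call with a gripper value outside its range is refused whole. The fingers move at their own pace and stop on an object; the grip force is fixed at half the most. Time passes only in rows, so rows that do not move let the fingers close. It gives the time, the measured TCP pose, the force, the opening and the grip force at its end, in the units of the state.
- arm.state(): the state, without advancing time (a new reading comes with each control period).
- arm.get_image(name): name is "scene" or "top"; returns the picture (400x640x3 uint8, red, green, blue); there is no depth.
- arm.get_calibration(name): a dict with "K" (3x3 intrinsics, pixels), "cam_to_world" (4x4, takes a point from camera to world coordinates). Camera axes: x right, y down, z forward; pixel columns grow to the right and rows downward; lengths in m; the calibration is good to about 2 mm. A picture is of the moment at which its call begins. get_calibration takes no time and is no camera call.
- arm.hand_in(): hands the job in; it is judged then, once.
The state is a dict: "time": time; "joint_pos": joint angles; "qd": joint speeds; "tau": joint torques, N m; "position": TCP position; "tcp_rot": TCP orientation; "ft_force": force on the tool from outside, world axes, zero at the start; "ft_torque": the same for the moment, N m; "gripper_width": opening from 0.0 (shut) to 1.0 (fully open); "gripper_force": force on a finger pad.
Only numpy, scipy, OpenCV 4.12 (cv2) and the standard library are available. Lean on these libraries where they do the work, as an engineer would, in place of code of your own. Each camera call takes 0.05 s, during which the arm holds its last target. There are 200 camera calls.

## Task

On the green shelf base, slip the open-ended spanner from the rubber mat onto the square brass nut with its handle lying on the base beside the yellow stop tab, so that the tab stops it from swinging clockwise, and leave it there to hold that nut still. Then turn the red-knobbed lever of the jam nut clockwise (seen from above) until it comes up solid against the brass nut, and nip it up about a twentieth of a turn further, without forcing it and without letting the brass nut turn. Finally slide the spanner off and lay it flat back on the rubber mat; leave the jar, the green bin and the small carton alone.

Things in the scene. Friction and masses are not known exactly. Their poses are not given: they have to be found in the camera images.
- stud_foot (a point): Foot of the upright steel stud (20 mm thick, 78 mm tall) on the top face of the fixed green base channel, 40 mm above the bench; the nuts' axis runs straight up through it. Axes of the channel, z up; its top face spans x -60..60, y -208..82 mm. The spanner goes on from the -y side: jaws moving to +y, handle pointing to -y.
- stop_tab (a point): Centre of the foot of the yellow stop tab on the channel's top face, 8 (x) by 30 (y) by 24 mm high, at x -18, y -183 mm from the stud foot. With the spanner on, the handle (x -10..10 mm) lies on the tab's +x side and leans on it, as clockwise torque swings the handle towards -x.
- lower_corner (a point): A top corner, by a red paint dot, of the square brass lower nut (36 mm across flats, 18 mm high, on the channel's face round the stud; flats parallel to the channel's x and y). The nut's own friction holds it up to 0.25 N m. This corner, 25.5 mm from the axis, must stay put: spanner play of 3 to 4 mm is harmless, 8 mm is too much.
- lever_knob (a point): Middle of the upright red knob (22 mm diameter, 42 mm tall) at the end of the jam nut's lever, 80 mm from the stud axis, 95 mm above the bench; the 12 mm thick lever lies 20 mm lower. x axis: outward along the lever.
- jam_top (a point): Top centre of the round steel jam nut (42 mm diameter, 14 mm high, just above the brass nut); lever and nut turn as one. First light (under 1 N at the knob) for 0.7 to 1.3 rad clockwise, then solid on the brass nut: about 6 N at the knob, rising some 1 N per further 0.1 rad. It stays where it is left. If the brass nut is not held, both just turn together.
- nip (a joint): How far the jam nut has been turned past the point where it came up solid, rad: 0 until then, grows as it is nipped up; wanted about 0.3.
- spanner_handle (a point): Centre, half-way up, of the blue handle of the loose steel open-ended spanner, about 0.3 kg. Its x axis points from handle to jaws. The handle is 20 mm wide, 16 mm thick and runs from 120 mm behind this point to 33 mm ahead; the underside is 8 mm below.
- spanner_jaw (a point): Centre of the spanner's open jaws, 85 mm ahead of the handle point, 7 mm above the flat underside. Opening 38.4 mm wide (y), open to +x; head 14 mm thick, 68 mm wide; flared jaw tips 20 mm ahead of this point, throat 19.5 mm behind. On the nut, this point lies within 2 mm of the stud axis.
- spanner: The same spanner; origin on the underside below the jaw centre.
- mat: Black rubber tool mat fixed on the bench, 300 (x) by 160 (y) by 4 mm; origin at the centre of its underside. The spanner starts on it and must return to lie on it (its handle's centre above the mat), any heading.
- screw_jar: Bystander: glass jar with orange cap, 52 mm diameter, 75 mm tall, origin under its centre.
- parts_bin: Bystander: open green bin 110 x 80 x 50 mm, origin under its centre.
- relay_box: Bystander: small carton 60 x 45 x 35 mm, origin under its centre.

How it is judged:
By the outcome, as a careful person would: the job done as asked, in the order asked, and still so for the second after the job is handed in, with the robot touching nothing.
It also fails if it takes over 72 s, if anything falls off the work surface, if the arm or the gripper's body presses on something with over 40 N, if the wrist force passes 120 N, or if a joint passes its speed limit or range.

## Working session

There is one attempt and no reset: what is moved stays moved. The work goes in short steps, Python scripts to look and compute and a tool call to move; the robot and the scene stay as the last step left them, time stands still between calls to the robot, and variables do not carry over. Pictures are saved under pics/ and viewed, at most 10 in all, crops included, and the job is handed in when it is done.

Besides the shell and the picture viewer there is one more tool, called after "Call:" as a command line: name --argument value ..., lists and objects as JSON in quotes. apply_moves: Moves the arm, as the interface text tells. Its arguments: {"type":"object","properties":{"motion":{"type":"array"}},"required":["motion"]}

```bash
mkdir -p pics; python3 - <<'E'
from station import arm
import cv2,numpy as np
for n in("scene","top"):
    cv2.imwrite(f"pics/{n}0.png",cv2.resize(arm.get_image(n),None,fx=1.25,fy=1.25,interpolation=cv2.INTER_CUBIC)[:,:,::-1])
    c=arm.get_calibration(n);print(n,c["K"],np.round(c["cam_to_world"],4))
s=arm.state();print(s)
E
```

```text
scene [[465.85930694   0.         327.71593311]
 [  0.         465.85930694 198.05789781]
 [  0.           0.           1.        ]] [[ 0.3005  0.5667 -0.7671  1.533 ]
 [ 0.9538 -0.1822  0.239  -0.24  ]
 [-0.0043 -0.8035 -0.5953  0.7881]
 [ 0.      0.      0.      1.    ]]
top [[380.48078444   0.         313.97407404]
 [  0.         380.48078444 200.46613622]
 [  0.           0.           1.        ]] [[-0.0194 -0.9957  0.0911  0.5473]
 [-0.9992  0.0224  0.0319  0.0082]
 [-0.0338 -0.0904 -0.9953  1.1768]
 [ 0.      0.      0.      1.    ]]
{'time': 0.1, 'joint_pos': array([-7.88388056e+01,  1.64507733e+01,  9.04163735e+01,  5.57515016e-04,
        7.32565218e+01, -8.59435124e+00]), 'qd': array([-0.04408257, -0.07519747, -0.10491388,  0.02174305, -0.06864066,
        0.04386739]), 'tau': array([ 9.69049574e-05, -4.07296336e+01, -2.93700600e+01, -1.47098349e-04,
        3.38996273e-03,  1.69715514e-05]), 'position': array([ 0.22807392, -0.63469597,  0.24403896]), 'tcp_rot': array([-1.79877800e+02, -1.90083081e-02,  1.97553642e+01]), 'ft_force': array([ 0.51501879, -0.16342458,  0.26928409]), 'ft_torque': array([-0.05098571,  0.02193987, -0.0080762 ]), 'gripper_force': 0.0, 'gripper_width': 0.9968231051124425}
```

View pics/scene0.png

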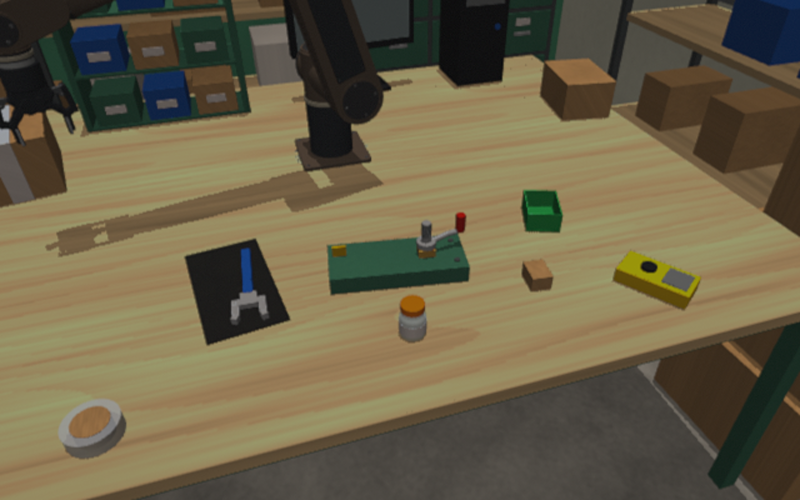

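View pics/top0.png

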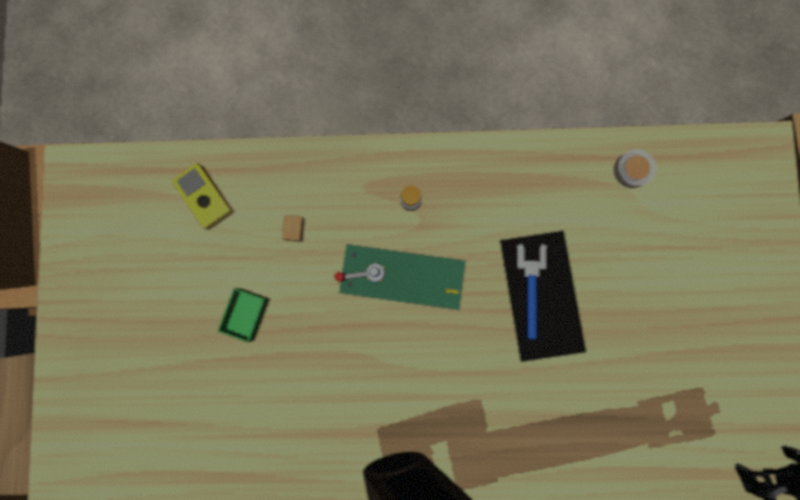

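The overview shows the mat (top view ~540,295) with the spanner, jaws pointing up the image (+x). The channel is at (400,277), with its stud at (375,272), knob at (340,277) and tab at (453,291). I'll enlarge both.

```bash
cat > h.py <<'E'
from station import arm
import cv2,numpy as np
def shot(n,f,x0,y0,w,h,k):
    im=arm.get_image(n)[y0:y0+h,x0:x0+w,::-1]
    cv2.imwrite("pics/"+f,cv2.resize(im,None,fx=k,fy=k,interpolation=cv2.INTER_CUBIC))
def px2w(n,u,v,z):
    c=arm.get_calibration(n);K=c["K"];T=c["cam_to_world"]
    d=T[:3,:3]@np.linalg.solve(K,[u,v,1]);o=T[:3,3]
    return (o+d*(z-o[2])/d[2])
def w2px(n,p):
    c=arm.get_calibration(n);q=np.linalg.inv(c["cam_to_world"])@np.r_[p,1]
    q=c["K"]@q[:3];return q[:2]/q[2]
E
python3 - <<'E'
from h import *
shot("top","top1.png",260,180,220,115,3.6)
shot("scene","sc1.png",140,150,240,130,3.3)
E
```

```text
(no output)
```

View pics/top1.png

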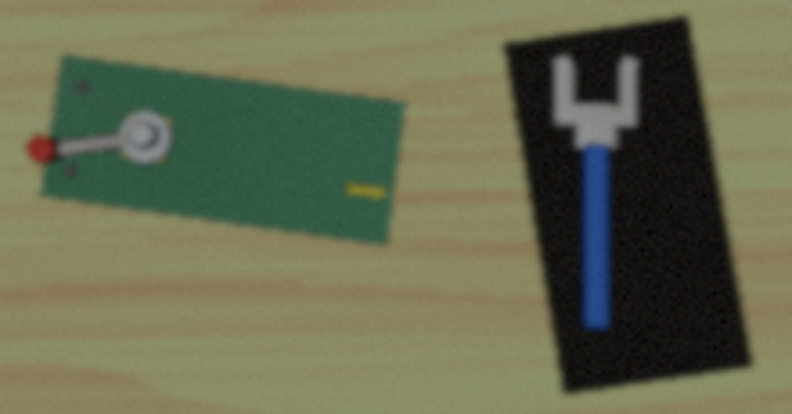

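View pics/sc1.png

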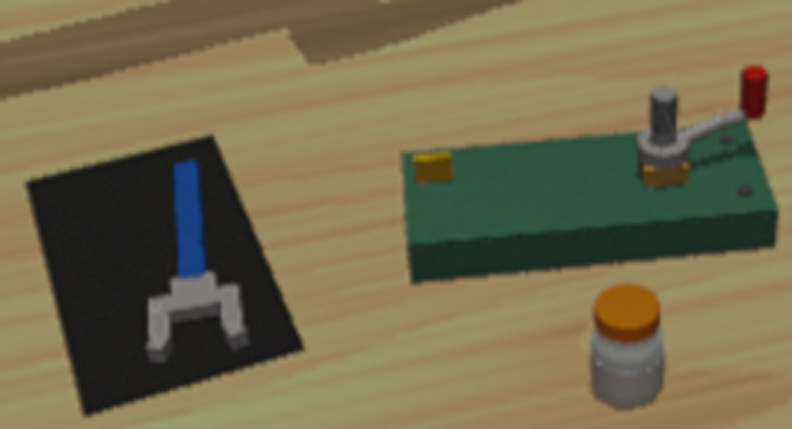

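The top crop shows the channel corners at (63,56), (404,103), (386,243) and (42,196). The tab is at (365,190), the knob top at (41,149) and the stud top at (144,131). The spanner handle runs from (597,328) to (597,147), with its jaw tips at (563,57) and (629,57).

```bash
python3 - <<'E'
from h import *
def t(u,v,z): return px2w("top",260+(u+.5)/3.6-.5,180+(v+.5)/3.6-.5,z)
def s(u,v,z): return px2w("scene",140+(u+.5)/3.3-.5,150+(v+.5)/3.3-.5,z)
L=np.array([[60,82],[60,-208],[-60,-208],[-60,82]])/1000
def fit(L,W):
    l=L-L.mean(0);w=W-W.mean(0);a=np.arctan2((l[:,0]*w[:,1]-l[:,1]*w[:,0]).sum(),(l*w).sum())
    R=np.array([[np.cos(a),-np.sin(a)],[np.sin(a),np.cos(a)]]);o=W.mean(0)-R@L.mean(0)
    return a,R,o,np.abs(L@R.T+o-W).max()
W=np.array([t(*p,.04)[:2] for p in[(63,56),(404,103),(386,243),(42,196)]])
a,R,o,e=fit(L,W);print("top chan",np.degrees(a),o,e)
W=np.array([s(*p,.04)[:2] for p in[(775,212),(411,244),(402,152),(748,128)]])
a2,R2,o2,e2=fit(L,W);print("scene chan",np.degrees(a2),o2,e2)
print("stud top",t(144,131,.118),"tab top",t(365,190,.064),"expected",R@[-.018,-.183]+o)
k=t(41,149,.116)[:2];print("knob",k,np.degrees(np.arctan2(*(k-o)[::-1])), np.linalg.norm(k-o))
k=s(754,75,.116)[:2];print("knob s",k)
b=t(597,328,.02)[:2];c=t(597,147,.02)[:2];j=(t(563,57,.018)+t(629,57,.018))[:2]/2
print("handle",b,c,np.linalg.norm(c-b),"jawtips",j,"yaw",np.degrees(np.arctan2(*(j-b)[::-1])))
d=(j-b)/np.linalg.norm(j-b);print("handle pt",b+.12*d, j-.105*d)
bs=s(186,162,.02)[:2];js=(s(158,352,.018)+s(238,340,.018))[:2]/2
print("scene handle",bs,js,np.linalg.norm(js-bs),np.degrees(np.arctan2(*(js-bs)[::-1])))
print("mat",[t(*p,.004)[:2].round(3) for p in[(506,44),(688,18),(750,365),(566,391)]])
st=arm.state();print(st["position"],st["tcp_rot"])
E
```

```text
top chan -9.016810368970615 [0.598998   0.08546036] 0.002186289705672917
scene chan -10.265708044180549 [0.60046822 0.08656665] 0.004727135760520668
stud top [0.60149238 0.08294237 0.118     ] tab top [ 0.55287766 -0.09104672  0.064     ] expected [ 0.5525399  -0.09245716]
knob [0.58929429 0.16349245] 97.08864418353122 0.07863313206467072
knob s [0.59167305 0.16443176]
handle [ 0.43574107 -0.28249853] [ 0.58511217 -0.28932759] 0.14952712325305637 jawtips [ 0.66092344 -0.29244725] yaw -2.5297237004249444
handle pt [ 0.55562412 -0.28779505] [ 0.55602576 -0.28781279]
scene handle [ 0.43461562 -0.27984277] [ 0.66312711 -0.29026142] 0.22874887395698873 -2.610510650366362
mat [array([ 0.675, -0.22 ]), array([ 0.694, -0.375]), array([ 0.402, -0.411]), array([ 0.383, -0.258])]
[ 0.2281092  -0.63487849  0.24444126] [-1.79916036e+02 -1.28520384e-02  1.97544568e+01]
```

Call:
apply_moves --motion '[[[8.5, 3.55, -1.8, 0, 0], [8.5, 3.55, -1.8, 0, 0], [8.5, 3.55, -1.8, 0, 0], [8.5, 3.55, -1.8, 0, 0], [8.5, 3.55, -1.8, 0, 0], [8.5, 3.55, -1.8, 0, 0], [8.5, 3.55, -1.8, 0, 0], [8.5, 3.55, -1.8, 0, 0], [8.5, 3.55, -1.8, 0, 0], [8.5, 3.55, -1.8, 0, 0]]]'

```text
time: 1.03
position: [0.5024, -0.3441, 0.2453]
tcp_rot: [-180.0, 0.0, 19.8]
ft_force: [0.0, -0.2, 0.5]
gripper_width: 0.994
gripper_force: 0.0
```

Call:
apply_moves --motion '[[[8.5, 3.55, -1.8, 0, 0], [8.5, 3.55, -1.8, 0, 0], [7, 0, 0, 3.6, 0.097], [6, 0, 0, 3.6, 0.097], [6, 0, 0, 3.6, 0.097], [6, 0, 0, 3.6, 0.097], [6, 0, 0, 0, 0], [6, 0, 0, 0, 0]]]'

```text
time: 1.7
position: [0.5546, -0.2868, 0.0989]
tcp_rot: [-179.8, 0.3, -2.3]
ft_force: [0.6, -0.3, 0.5]
gripper_width: 0.702
gripper_force: 0.0
```

```bash
cat >> h.py <<'E'
def to(x,y,z,yaw):
    s=arm.state();r=np.radians(s["tcp_rot"][2]);d=np.array([x,y,z])-s["position"]
    print("t",round(s["time"],2),"pos",s["position"].round(4),"rot",s["tcp_rot"].round(2),"F",s["ft_force"].round(1),"w",round(s["gripper_width"]*8.54,2),"gf",s["gripper_force"])
    print("move cm",np.round([100*(d[0]*np.cos(r)+d[1]*np.sin(r)),100*(d[0]*np.sin(r)-d[1]*np.cos(r)),-100*d[2]],2),"spin",round(-np.radians((yaw-s["tcp_rot"][2]+180)%360-180),3))
E
python3 - <<'E'
from h import *
to(.556,-.288,.019,-2.5)
shot("top","top2.png",380,180,100,120,5)
shot("scene","sc2.png",110,130,140,150,5)
E
```

```text
t 1.7 pos [ 0.5546 -0.2868  0.0989] rot [-179.8     0.29   -2.33] F [ 0.6 -0.3  0.5] w 6.0 gf 0.0
move cm [0.15 0.11 7.99] spin 0.003
```

View pics/sc2.png

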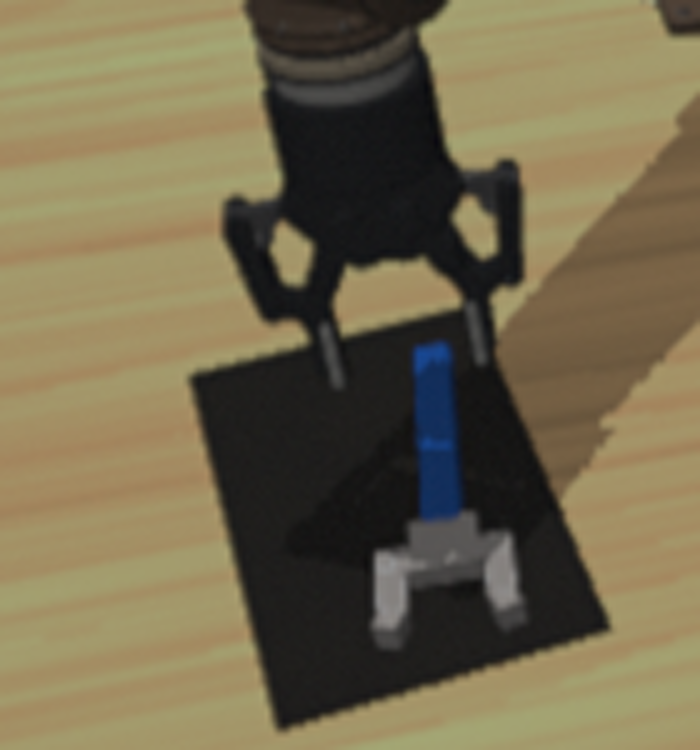

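The scene crop shows the fingers at (335,380) and (485,360), straddling the blue handle line. So I'll descend and grip.

Call:
apply_moves --motion '[[[5, 0.1, 0.1, 3, 0], [5, 0, 0, 3, 0], [5, 0, 0, 1, 0], [5, 0, 0, 1, 0], [5, 0, 0, 0, 0], [2, 0, 0, 0, 0], [1, 0, 0, 0, 0], [1, 0, 0, 0, 0], [1, 0, 0, 0, 0], [1, 0, 0, 0, 0]]]'

```text
time: 2.63
position: [0.5585, -0.2897, 0.0239]
tcp_rot: [179.9, -0.2, -2.5]
ft_force: [-0.3, 0.8, 5.7]
gripper_width: 0.214
gripper_force: 62.5
```

Call:
apply_moves --motion '[[[1, 0, 0, 0, 0], [1, 0, 0, 0, 0], [1, 0, 0, 0, 0]]]'

```text
time: 2.88
position: [0.5585, -0.2897, 0.0239]
tcp_rot: [179.9, -0.2, -2.5]
ft_force: [-0.6, 1.5, 6.2]
gripper_width: 0.216
gripper_force: 62.5
```

Call:
apply_moves --motion '[[[1, 0, 0, -1, 0], [1, 0, 0, -2, 0], [1, 0, 0, -3, 0], [1, 0, 0, -3, 0], [1, 0, 0, -2, 0], [1, 0, 0, 0, 0], [1, 0, 0, 0, 0]]]'

```text
time: 3.47
position: [0.5573, -0.2893, 0.1324]
tcp_rot: [179.9, -0.1, -2.5]
ft_force: [-0.2, 0.4, -3.9]
gripper_width: 0.211
gripper_force: 61.4
```

```bash
python3 - <<'E'
from h import *
to(.5856,-.0,.12,80.7)
shot("scene","sc3.png",110,110,140,120,5)
E
```

```text
t 3.47 pos [ 0.5573 -0.2893  0.1324] rot [ 1.7991e+02 -1.1000e-01 -2.4700e+00] F [-0.2  0.4 -3.9] w 1.8 gf 61.40870690345764
move cm [  1.58 -29.03   1.24] spin -1.452
```

View pics/sc3.png

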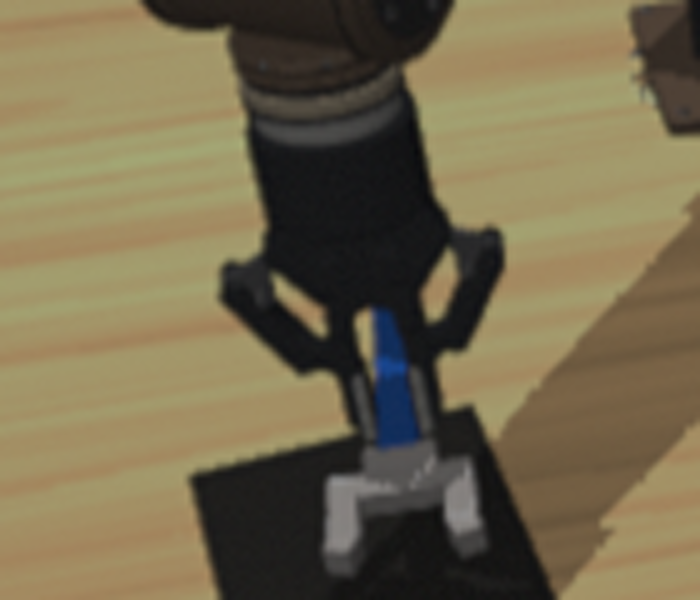

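The spanner is held level between the pads. Next I'll refine the channel pose by segmentation.

```bash
python3 - <<'E'
from h import *
im=arm.get_image("top");y0,y1,x0,x1=185,260,262,385
c=cv2.GaussianBlur(im,(3,3),0)[y0:y1,x0:x1].astype(int)
r,g,b=c[...,0],c[...,1],c[...,2]
print(c[60,70],c[5,100])
m=((g>r*1.25)).astype(np.uint8)
m=cv2.morphologyEx(m,cv2.MORPH_CLOSE,np.ones((9,9)))
n,l,s,_=cv2.connectedComponentsWithStats(m);k=1+s[1:,4].argmax()
pts=cv2.findContours((l==k).astype(np.uint8),0,1)[0][0]
rc=cv2.minAreaRect(cv2.convexHull(pts));q=cv2.boxPoints(rc)+[x0,y0];print(rc,q)
W=np.array([px2w("top",u,v,.04)[:2] for u,v in q]);print(W,[np.linalg.norm(W[i]-W[i-1]) for i in range(4)])
print("centre",W.mean(0))
# long edge angles from edge-pixel fits
P=np.array([px2w("top",u+x0,v+y0,.04)[:2] for u,v in pts[:,0]]);C=W.mean(0)
for guess in(-9,-10):
  a=np.radians(guess);ex=np.array([np.cos(a),np.sin(a)]);ey=np.array([-ex[1],ex[0]])
  u=(P-C)@ex;v=(P-C)@ey
  for sg in(1,-1):
    k=(sg*u>.045)&(abs(v)<.125);f=np.polyfit(v[k],u[k],1);print(guess,sg,"edge yaw",guess-np.degrees(np.arctan(f[0])),f[1],k.sum())
    k=(sg*v>.125)&(abs(u)<.045);f=np.polyfit(u[k],v[k],1);print("   end",guess+np.degrees(np.arctan(f[0])),f[1])
  print("stud", C-ey*(-.063))
E
```

```text
[143 137  99] [148 151 109]
((59.65331268310547, 36.06790542602539), (96.1613998413086, 39.063411712646484), 7.943471908569336) [[271.33474731 233.76763916]
 [276.7331543  195.07904625]
 [371.97187805 208.36817169]
 [366.57347107 247.0567627 ]]
[[ 0.55422931  0.17404666]
 [ 0.67013685  0.15662275]
 [ 0.62376065 -0.12786939]
 [ 0.50958355 -0.10819478]] [np.float64(0.285750729675277), np.float64(0.1172098573577215), np.float64(0.28824733802215974), np.float64(0.1158598235870876)]
centre [0.58942759 0.02365131]
-9 1 edge yaw -9.110982831672285 0.05643233158132291 83
   end -7.4484458254035655 0.14005170007573872
-9 -1 edge yaw -9.200921453493734 -0.0566825752256559 83
   end -9.439388737853589 -0.14105946547672682
stud [0.59928296 0.08587568]
-10 1 edge yaw -9.127958941512874 0.0564511376621188 82
   end -6.922123270856733 0.14000641614167836
-10 -1 edge yaw -9.201068405269975 -0.05668773618343032 83
   end -9.381255470852 -0.1411597858532709
stud [0.60036742 0.0856942 ]
```

Call:
apply_moves --motion '[[[1, 0.12, -1.5, 0, 0], [1, 0.12, -3, 0, 0], [1, 0.12, -3, 0, 0], [1, 0.12, -3, 0, 0], [1, 0.12, -3, 0, 0], [1, 0.12, -3, 0, 0], [1, 0.12, -3, 0, 0], [1, 0.12, -3, 0, 0], [1, 0.04, -1.45, 0, 0], [1, 0, 0, 0, -0.054]]]'

```text
time: 4.4
position: [0.5758, -0.0461, 0.1289]
tcp_rot: [-179.9, 0.3, 0.9]
ft_force: [-0.3, -0.7, -2.8]
gripper_width: 0.213
gripper_force: 61.4
```

Call:
apply_moves --motion '[[[1, 0, 0, 0, -0.1], [1, 0, 0, 0, -0.1], [1, 0, 0, 0, -0.1], [1, 0, 0, 0, -0.1], [1, 0, 0, 0, -0.1], [1, 0, 0, 0, -0.1], [1, 0, 0, 0, -0.1], [1, 0, 0, 0, -0.1], [1, 0, 0, 0, -0.1], [1, 0, 0, 0, -0.1]]]'

```text
time: 5.23
position: [0.5762, -0.0498, 0.1293]
tcp_rot: [-179.8, 0.1, 58.2]
ft_force: [0.4, -0.0, -2.9]
gripper_width: 0.211
gripper_force: 61.4
```

Call:
apply_moves --motion '[[[1, 0, 0, 0, -0.1], [1, 0, 0, 0, -0.1], [1, 0, 0, 0, -0.1], [1, 0, 0, 0, -0.1], [1, 0, 0, 0, 0], [1, 0, 0, 0, 0]]]'

```text
time: 5.73
position: [0.5765, -0.0499, 0.1298]
tcp_rot: [-179.8, -0.0, 80.7]
ft_force: [0.4, -0.2, -3.2]
gripper_width: 0.212
gripper_force: 61.4
```

```bash
python3 - <<'E'
from h import *
to(.5776,-.0505,.0625,80.85)
a=np.concatenate([cv2.resize(arm.get_image(n)[y:y+100,x:x+140,::-1],None,fx=4,fy=4,interpolation=cv2.INTER_CUBIC) for n,x,y in(("top",260,170),)])
cv2.imwrite("pics/top4.png",a)
E
```

```text
t 5.73 pos [ 0.5765 -0.0499  0.1298] rot [-1.7985e+02 -1.0000e-02  8.0690e+01] F [ 0.4 -0.2 -3.2] w 1.81 gf 61.37688875198364
move cm [-0.04  0.12  6.73] spin -0.003
```

View pics/top4.png

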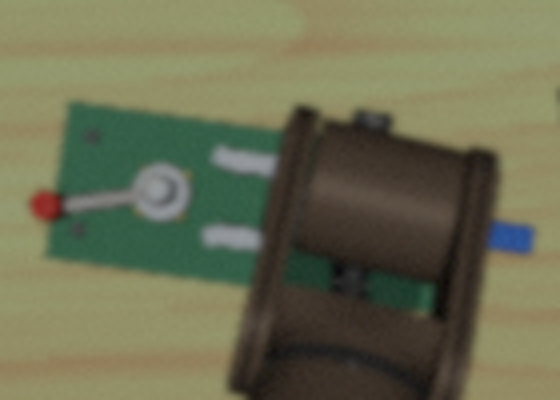

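The jaw tips are at crop (213,156) and (203,236), the handle end is at (532,239), and the stud is at (158,189).

```bash
python3 - <<'E'
from h import *
t=lambda u,v,z: px2w("top",260+(u+.5)/4-.5,170+(v+.5)/4-.5,z)[:2]
p=arm.state()["position"][:2];a=np.radians(80.75);d=np.array([np.cos(a),np.sin(a)]);n=np.array([-d[1],d[0]])
tips=(t(213,156,.124)+t(203,236,.124))/2;e=t(532,239,.126);S=np.array([.5995,.0853])
for q in(tips,e,t(158,189,.118),S): print(q,"along",(q-p)@d*1000,"lat",(q-p)@n*1000)
print("yaw",np.degrees(np.arctan2(*(tips-e)[::-1])))
E
```

```text
[0.59335338 0.04938768] along 100.72933770279084 lat -0.48016793290673526
[ 0.55916391 -0.17191208] along -123.18842424580622 lat -2.307572802276636
[0.59915952 0.08441557] along 136.23503740239562 lat -0.580335619352748
[0.5995 0.0853] along 137.16269420168769 lat -0.7742182979385991
yaw 81.21758355015376
```

Call:
apply_moves --motion '[[[1, 0, 0.07, 2, 0], [1, 0, 0, 2, 0], [1, 0, 0, 1.5, 0], [1, 0, 0, 0.7, 0], [1, 0, 0, 0.4, 0], [1, 0, 0, 0.2, 0], [1, 0, 0, 0, 0], [1, 0, 0, 0, 0]]]'

```text
time: 6.45
position: [0.5789, -0.0505, 0.0644]
tcp_rot: [179.9, 0.0, 80.8]
ft_force: [0.5, 0.0, -2.9]
gripper_width: 0.214
gripper_force: 61.3
```

Call:
apply_moves --motion '[[[1, 0, 0, 0.2, 0], [1, 0, 0, 0.1, 0], [1, 0, 0, 0, 0]]]'

```text
time: 6.7
position: [0.5782, -0.0503, 0.0606]
tcp_rot: [180.0, 0.0, 80.8]
ft_force: [-0.0, -0.8, -3.0]
gripper_width: 0.214
gripper_force: 61.3
```

Call:
apply_moves --motion '[[[1, 0, 0, 0.1, 0], [1, 0, 0, 0, 0]]]'

```text
time: 6.87
position: [0.5783, -0.0504, 0.0599]
tcp_rot: [180.0, 0.0, 80.8]
ft_force: [-0.6, 0.9, 0.1]
gripper_width: 0.214
gripper_force: 61.7
```

```bash
python3 - <<'E'
from h import *
to(.5995-.159*.0818,.0853-.9873*.0818,.06,80.85)
shot("scene","sc5.png",240,170,140,70,5.5)
E
```

```text
t 6.87 pos [ 0.5783 -0.0504  0.0599] rot [179.98   0.    80.84] F [-0.6  0.9  0.1] w 1.83 gf 61.677571535110474
move cm [ 5.55 -0.07 -0.01] spin -0.0
```

View pics/sc5.png

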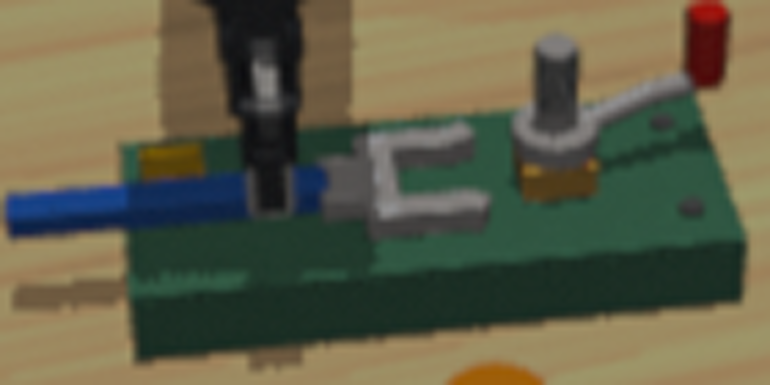

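The spanner sits flat on the base, its handle on the near side of the yellow tab and its jaws (470,165) aimed at the nut (560,175). I'll slide it on.

Call:
apply_moves --motion '[[[1, 0, -0.03, -0.06, 0], [1, 0.7, 0, 0, 0], [1, 0.7, 0, 0, 0], [1, 0.5, 0, 0, 0], [1, 0.5, 0, 0, 0], [1, 0.4, 0, 0, 0], [1, 0, 0, 0, 0]]]'

```text
time: 7.5
position: [0.5823, -0.0214, 0.0599]
tcp_rot: [-180.0, -0.0, 80.9]
ft_force: [0.1, 1.4, -1.7]
gripper_width: 0.21
gripper_force: 61.6
```

Call:
apply_moves --motion '[[[1, 0.5, 0, 0, 0], [1, 0.5, 0, 0, 0], [1, 0.5, 0, 0, 0], [1, 0.4, 0, 0, 0], [1, 0.3, 0, 0, 0], [1, 0, 0, 0, 0], [1, 0, 0, 0, 0]]]'

```text
time: 8.08
position: [0.5855, -0.0002, 0.0599]
tcp_rot: [-179.9, -0.1, 80.8]
ft_force: [-2.8, 0.9, 0.8]
gripper_width: 0.209
gripper_force: 61.9
```

Call:
apply_moves --motion '[[[1, 0.2, 0.03, 0, 0], [1, 0.15, 0, 0, 0], [1, 0, 0, 0, 0]]]'

```text
time: 8.33
position: [0.5861, 0.002, 0.0599]
tcp_rot: [-179.9, 0.1, 80.9]
ft_force: [-4.3, -3.4, 2.1]
gripper_width: 0.214
gripper_force: 62.0
```

Call:
apply_moves --motion '[[[1, 0.15, 0, 0, 0], [1, 0, 0, 0, 0], [1, 0, 0, 0, 0]]]'

```text
time: 8.58
position: [0.5863, 0.0033, 0.0599]
tcp_rot: [-179.9, 0.1, 80.9]
ft_force: [-4.1, -3.6, 1.4]
gripper_width: 0.209
gripper_force: 62.0
```

Call:
apply_moves --motion '[[[1, 0.15, 0, 0, 0], [1, 0, 0, 0, 0], [1, 0, 0, 0, 0]]]'

```text
time: 8.83
position: [0.5865, 0.0047, 0.0599]
tcp_rot: [-179.9, 0.1, 80.9]
ft_force: [-4.6, -4.7, 2.6]
gripper_width: 0.21
gripper_force: 62.0
```

Call:
apply_moves --motion '[[[1, 0.1, -0.06, 0, 0], [1, 0, 0, 0, 0], [1, 0, 0, 0, 0]]]'

```text
time: 9.08
position: [0.5865, 0.0061, 0.0599]
tcp_rot: [-180.0, 0.0, 80.8]
ft_force: [-3.1, -3.9, 0.8]
gripper_width: 0.213
gripper_force: 61.9
```

Call:
apply_moves --motion '[[[1, 0.1, 0, 0, 0], [1, 0, 0, 0, 0], [1, 0, 0, 0, 0]]]'

```text
time: 9.33
position: [0.5866, 0.0072, 0.0599]
tcp_rot: [-180.0, 0.0, 80.8]
ft_force: [-3.5, -4.4, 0.6]
gripper_width: 0.21
gripper_force: 61.9
```

Call:
apply_moves --motion '[[[1, 0.1, -0.04, 0, 0], [1, 0, 0, 0, 0], [1, 0, 0, 0, 0]]]'

```text
time: 9.58
position: [0.5866, 0.0082, 0.0599]
tcp_rot: [180.0, 0.0, 80.8]
ft_force: [-3.6, -4.5, 0.3]
gripper_width: 0.208
gripper_force: 61.8
```

Call:
apply_moves --motion '[[[1, 0.1, 0, 0, 0], [1, 0, 0, 0, 0], [1, 0, 0, 0, 0]]]'

```text
time: 9.83
position: [0.5867, 0.0083, 0.0599]
tcp_rot: [-180.0, 0.1, 80.9]
ft_force: [-3.2, -7.3, -0.0]
gripper_width: 0.213
gripper_force: 61.8
```

Call:
apply_moves --motion '[[[1, -0.2, 0, 0, 0], [1, 0, 0, 0, 0], [3, 0, 0, 0, 0], [5, 0, 0, 0, 0], [5, 0, 0, 0, 0], [5, 0, 0, -2, 0], [5, 0, 0, -4, 0], [5, 0, 0, -4, 0], [5, 0, 0, 0, 0]]]'

```text
time: 10.58
position: [0.5923, 0.0071, 0.1701]
tcp_rot: [179.0, -0.0, 80.8]
ft_force: [1.3, -0.2, 1.2]
gripper_width: 0.585
gripper_force: 0.0
```

```bash
python3 - <<'E'
from h import *
# lever dir ~97 deg; want tool x along inward/outward lever, y tangential
to(.590,.1635,.16,97)
shot("scene","sc6.png",220,140,150,90,5)
E
```

```text
t 10.58 pos [0.5923 0.0071 0.1701] rot [ 1.7896e+02 -3.0000e-02  8.0830e+01] F [ 1.3 -0.2  1.2] w 5.0 gf 0.0
move cm [15.4  -2.71  1.01] spin -0.282
```

View pics/sc6.png

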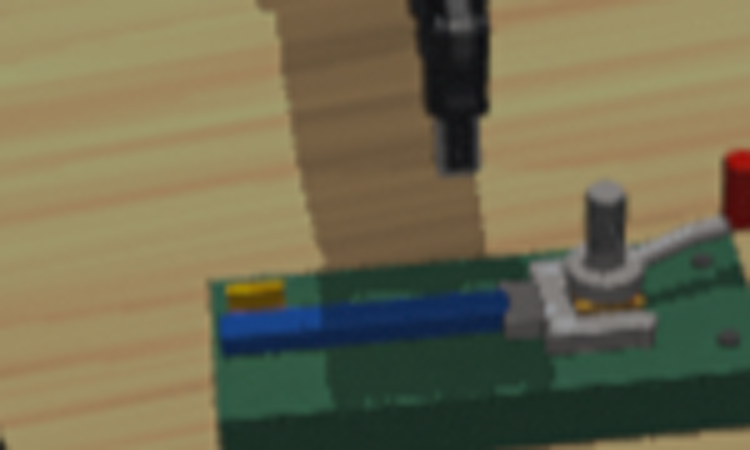

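The spanner is on the nut at crop (600,300), its handle lying beside the tab (255,295). Next is the knob.

Call:
apply_moves --motion '[[[6, 2, -0.35, 0, 0], [6, 3.5, -0.6, 0, 0], [6, 3.5, -0.6, 0, 0], [6, 3.5, -0.6, 0, 0], [6, 3, -0.5, 0, 0], [6, 0, 0, 0, -0.094], [6, 0, 0, 0, -0.094], [6, 0, 0, 0, -0.094], [6, 0, 0, 0, 0], [6, 0, 0, 0, 0]]]'

```text
time: 11.47
position: [0.5847, 0.1651, 0.1591]
tcp_rot: [-180.0, -0.0, 96.9]
ft_force: [0.4, -0.0, 0.6]
gripper_width: 0.703
gripper_force: 0.0
```

```bash
python3 - <<'E'
from h import *
to(.590,.1645,.099,97)
E
```

```text
t 11.47 pos [0.5847 0.1651 0.1591] rot [-1.7995e+02 -1.0000e-02  9.6860e+01] F [ 0.4 -0.   0.6] w 6.01 gf 0.0
move cm [-0.12  0.52  6.01] spin -0.003
```

Call:
apply_moves --motion '[[[5, -0.1, 0.5, 2, 0], [5, 0, 0, 2, 0], [5, 0, 0, 1, 0], [5, 0, 0, 1, 0], [5, 0, 0, 0, 0], [3, 0, 0, 0, 0], [1, 0, 0, 0, 0], [1, 0, 0, 0, 0], [1, 0, 0, 0, 0], [1, 0, 0, 0, 0]]]'

```text
time: 12.3
position: [0.5907, 0.1647, 0.1011]
tcp_rot: [179.9, -0.0, 97.0]
ft_force: [-0.5, 0.2, 2.0]
gripper_width: 0.239
gripper_force: 58.6
```

```bash
cat >> h.py <<'E'
S=np.array([.5995,.0858])
def lev():
    s=arm.state();p=s["position"][:2]-S;a=np.arctan2(p[1],p[0]);t=np.array([np.sin(a),-np.cos(a)])
    f=s["ft_force"][:2];print("t %.2f ang %.3f r %.1f Ftan %.1f Frad %.1f yaw %.1f z %.3f tz %.2f w %.2f gf %.0f"%(s["time"],a,np.hypot(*p)*1e3,f@t,f@p/np.hypot(*p),s["tcp_rot"][2],s["position"][2],s["ft_torque"][2],s["gripper_width"]*8.54,s["gripper_force"]))
E
python3 -c "
from h import *
lev();to(.59,.1645,.099,97)"
```

```text
t 12.30 ang 1.682 r 79.4 Ftan -0.5 Frad 0.2 yaw 97.0 z 0.101 tz -0.14 w 2.04 gf 59
t 12.3 pos [0.5907 0.1647 0.1011] rot [ 1.7988e+02 -2.0000e-02  9.6970e+01] F [-0.5  0.2  2. ] w 2.04 gf 58.57085824012756
move cm [-0.01 -0.07  0.21] spin -0.001
```

Call:
apply_moves --motion '[[[1, -0.026, 0.64, 0, 0.08], [1, -0.026, 0.64, 0, 0.08], [1, -0.026, 0.64, 0, 0.08], [1, 0, 0, 0, 0], [1, 0, 0, 0, 0]]]'

```text
time: 12.72
position: [0.6097, 0.1644, 0.1007]
tcp_rot: [179.9, -0.0, 83.3]
ft_force: [-0.4, -0.4, 3.4]
gripper_width: 0.238
gripper_force: 59.0
```

```bash
python3 -c "
from h import *
lev()"
```

```text
t 12.72 ang 1.442 r 79.3 Ftan -0.4 Frad -0.4 yaw 83.3 z 0.101 tz -0.12 w 2.03 gf 59
```

Call:
apply_moves --motion '[[[1, -0.026, 0.64, 0, 0.08], [1, -0.026, 0.64, 0, 0.08], [1, -0.026, 0.64, 0, 0.08], [1, -0.026, 0.64, 0, 0.08], [1, 0, 0, 0, 0], [1, 0, 0, 0, 0]]]'

```text
time: 13.22
position: [0.6336, 0.157, 0.1003]
tcp_rot: [180.0, 0.0, 65.1]
ft_force: [-2.1, -3.1, 3.4]
gripper_width: 0.24
gripper_force: 59.0
```

Call:
apply_moves --motion '[[[1, -0.01, 0.4, 0, 0.05], [1, -0.01, 0.4, 0, 0.05], [1, 0, 0, 0, 0], [1, 0, 0, 0, 0]]]'

```text
time: 13.55
position: [0.6404, 0.1534, 0.1001]
tcp_rot: [180.0, 0.1, 59.4]
ft_force: [-1.9, -3.0, 3.3]
gripper_width: 0.243
gripper_force: 59.0
```

```bash
python3 -c "
from h import *
lev()"
```

```text
t 13.55 ang 1.026 r 79.0 Ftan -0.1 Frad -3.5 yaw 59.4 z 0.100 tz -0.04 w 2.07 gf 59
```

Call:
apply_moves --motion '[[[1, -0.06, 0.4, 0, 0.05], [1, 0, 0, 0, 0], [1, 0, 0, 0, 0]]]'

```text
time: 13.8
position: [0.6437, 0.1511, 0.1001]
tcp_rot: [180.0, 0.0, 56.5]
ft_force: [-1.3, -2.2, 3.6]
gripper_width: 0.236
gripper_force: 59.0
```

Call:
apply_moves --motion '[[[1, -0.01, 0.4, 0, 0.05], [1, 0, 0, 0, 0], [1, 0, 0, 0, 0]]]'

```text
time: 14.05
position: [0.6469, 0.1488, 0.1]
tcp_rot: [-180.0, 0.0, 53.6]
ft_force: [-3.1, -2.4, 4.2]
gripper_width: 0.24
gripper_force: 59.1
```

```bash
python3 -c "
from h import *
lev()"
```

```text
t 14.05 ang 0.925 r 78.9 Ftan -1.0 Frad -3.8 yaw 53.6 z 0.100 tz -0.03 w 2.05 gf 59
```

Call:
apply_moves --motion '[[[1, -0.06, 0.4, 0, 0.05], [1, 0, 0, 0, 0], [1, 0, 0, 0, 0]]]'

```text
time: 14.3
position: [0.65, 0.1462, 0.1001]
tcp_rot: [180.0, -0.0, 50.7]
ft_force: [-1.8, -2.1, 4.9]
gripper_width: 0.237
gripper_force: 59.1
```

```bash
python3 -c "
from h import *
lev()"
```

```text
t 14.30 ang 0.874 r 78.7 Ftan -0.0 Frad -2.7 yaw 50.7 z 0.100 tz -0.10 w 2.02 gf 59
```

Call:
apply_moves --motion '[[[1, -0.01, 0.4, 0, 0.05], [1, 0, 0, 0, 0], [1, 0, 0, 0, 0]]]'

```text
time: 14.55
position: [0.6529, 0.1436, 0.1]
tcp_rot: [-180.0, 0.0, 47.8]
ft_force: [-3.0, -2.3, 5.2]
gripper_width: 0.234
gripper_force: 59.1
```

```bash
python3 -c "
from h import *
lev()"
```

```text
t 14.55 ang 0.824 r 78.7 Ftan -0.7 Frad -3.7 yaw 47.8 z 0.100 tz -0.07 w 2.00 gf 59
```

Call:
apply_moves --motion '[[[1, -0.06, 0.4, -0.1, 0.05], [1, 0, 0, 0, 0], [1, 0, 0, 0, 0]]]'

```text
time: 14.8
position: [0.6554, 0.1405, 0.1005]
tcp_rot: [-180.0, -0.0, 45.0]
ft_force: [-1.3, -1.5, 2.7]
gripper_width: 0.235
gripper_force: 58.8
```

```bash
python3 -c "
from h import *
lev()"
```

```text
t 14.80 ang 0.774 r 78.2 Ftan 0.1 Frad -2.0 yaw 45.0 z 0.101 tz -0.12 w 2.00 gf 59
```

Call:
apply_moves --motion '[[[1, -0.03, 0.4, 0, 0.05], [1, 0, 0, 0, 0], [1, 0, 0, 0, 0]]]'

```text
time: 15.05
position: [0.6581, 0.1375, 0.1006]
tcp_rot: [-180.0, -0.0, 42.1]
ft_force: [-2.1, -1.8, 2.2]
gripper_width: 0.241
gripper_force: 58.9
```

```bash
python3 -c "
from h import *
lev()"
```

```text
t 15.05 ang 0.723 r 78.1 Ftan -0.1 Frad -2.8 yaw 42.1 z 0.101 tz -0.12 w 2.06 gf 59
```

Call:
apply_moves --motion '[[[1, -0.03, 0.4, 0, 0.05], [1, 0, 0, 0, 0], [1, 0, 0, 0, 0]]]'

```text
time: 15.3
position: [0.6605, 0.1343, 0.1007]
tcp_rot: [-180.0, -0.0, 39.2]
ft_force: [-1.5, -1.2, 2.6]
gripper_width: 0.24
gripper_force: 58.8
```

```bash
python3 -c "
from h import *
lev()"
```

```text
t 15.30 ang 0.672 r 78.0 Ftan 0.0 Frad -2.0 yaw 39.2 z 0.101 tz -0.12 w 2.05 gf 59
```

Call:
apply_moves --motion '[[[1, -0.03, 0.4, 0, 0.05], [1, 0, 0, 0, 0], [1, 0, 0, 0, 0]]]'

```text
time: 15.55
position: [0.6627, 0.1313, 0.1007]
tcp_rot: [-179.9, -0.0, 36.4]
ft_force: [-2.2, 0.8, 2.7]
gripper_width: 0.239
gripper_force: 58.9
```

```bash
python3 -c "
from h import *
lev()"
```

```text
t 15.55 ang 0.624 r 77.9 Ftan -1.9 Frad -1.3 yaw 36.4 z 0.101 tz 0.03 w 2.04 gf 59
```

Call:
apply_moves --motion '[[[1, -0.03, 0.4, 0, 0.05], [1, 0, 0, 0, 0], [1, 0, 0, 0, 0]]]'

```text
time: 15.8
position: [0.6649, 0.1279, 0.1008]
tcp_rot: [-180.0, -0.0, 33.5]
ft_force: [-2.1, 1.3, 1.4]
gripper_width: 0.24
gripper_force: 58.9
```

```bash
python3 -c "
from h import *
lev()"
```

```text
t 15.80 ang 0.572 r 77.8 Ftan -2.2 Frad -1.1 yaw 33.5 z 0.101 tz 0.01 w 2.05 gf 59
```

Call:
apply_moves --motion '[[[1, -0.02, 0.24, 0, 0.03], [1, 0, 0, 0, 0], [1, 0, 0, 0, 0]]]'

```text
time: 16.05
position: [0.666, 0.1259, 0.1008]
tcp_rot: [-179.9, -0.0, 31.8]
ft_force: [-2.1, 2.9, 2.0]
gripper_width: 0.234
gripper_force: 58.9
```

```bash
python3 -c "
from h import *
lev()"
```

```text
t 16.05 ang 0.543 r 77.7 Ftan -3.6 Frad -0.3 yaw 31.8 z 0.101 tz 0.05 w 2.00 gf 59
```

Call:
apply_moves --motion '[[[1, -0.02, 0.24, 0, 0.03], [1, 0, 0, 0, 0], [1, 0, 0, 0, 0]]]'

```text
time: 16.3
position: [0.6671, 0.1238, 0.1009]
tcp_rot: [-179.9, -0.0, 30.0]
ft_force: [-2.9, 4.0, 2.6]
gripper_width: 0.236
gripper_force: 58.9
```

```bash
python3 -c "
from h import *
lev()"
```

```text
t 16.30 ang 0.512 r 77.6 Ftan -4.9 Frad -0.5 yaw 30.0 z 0.101 tz 0.03 w 2.01 gf 59
```

Call:
apply_moves --motion '[[[1, -0.02, 0.39, 0, 0.05], [1, 0, 0, 0, 0], [1, 0, 0, 0, 0]]]'

```text
time: 16.55
position: [0.6689, 0.1203, 0.1009]
tcp_rot: [-179.9, -0.0, 27.2]
ft_force: [-2.7, 4.5, 1.5]
gripper_width: 0.238
gripper_force: 59.0
```

```bash
python3 -c "
from h import *
lev()"
```

```text
t 16.55 ang 0.461 r 77.5 Ftan -5.3 Frad -0.4 yaw 27.2 z 0.101 tz 0.05 w 2.03 gf 59
```

Call:
apply_moves --motion '[[[1, -0.02, 0.39, 0, 0.05], [1, 0, 0, 0, 0], [1, 0, 0, 0, 0]]]'

```text
time: 16.8
position: [0.6705, 0.1167, 0.1008]
tcp_rot: [-179.9, -0.0, 24.3]
ft_force: [-3.0, 4.4, 3.0]
gripper_width: 0.239
gripper_force: 59.0
```

```bash
python3 -c "
from h import *
lev()"
```

```text
t 16.80 ang 0.411 r 77.5 Ftan -5.3 Frad -1.0 yaw 24.3 z 0.101 tz 0.14 w 2.04 gf 59
```

Call:
apply_moves --motion '[[[1, -0.02, 0.39, 0, 0.05], [1, 0, 0, 0, 0], [1, 0, 0, 0, 0]]]'

```text
time: 17.05
position: [0.6719, 0.1132, 0.1009]
tcp_rot: [-179.9, -0.0, 21.5]
ft_force: [-2.4, 4.6, 1.8]
gripper_width: 0.236
gripper_force: 59.0
```

```bash
python3 -c "
from h import *
lev()"
```

```text
t 17.05 ang 0.361 r 77.4 Ftan -5.2 Frad -0.6 yaw 21.5 z 0.101 tz 0.11 w 2.02 gf 59
```

Call:
apply_moves --motion '[[[1, -0.02, 0.39, 0, 0.05], [1, 0, 0, 0, 0], [1, 0, 0, 0, 0]]]'

```text
time: 17.3
position: [0.6732, 0.1095, 0.1008]
tcp_rot: [-179.9, -0.0, 18.6]
ft_force: [-2.8, 4.8, 1.5]
gripper_width: 0.242
gripper_force: 59.0
```

Call:
apply_moves --motion '[[[1, -0.02, 0.39, 0, 0.05], [1, 0, 0, 0, 0], [1, 0, 0, 0, 0]]]'

```text
time: 17.55
position: [0.6742, 0.1059, 0.1008]
tcp_rot: [-179.9, -0.0, 15.8]
ft_force: [-2.3, 5.0, 2.2]
gripper_width: 0.234
gripper_force: 59.0
```

Call:
apply_moves --motion '[[[1, -0.01, 0.16, 0, 0.02], [1, 0, 0, 0, 0], [1, 0, 0, 0, 0]]]'

```text
time: 17.8
position: [0.6745, 0.1046, 0.1008]
tcp_rot: [-179.9, -0.0, 14.6]
ft_force: [-2.6, 6.0, 2.7]
gripper_width: 0.237
gripper_force: 59.0
```

```bash
python3 -c "
from h import *
lev()"
```

```text
t 17.80 ang 0.245 r 77.3 Ftan -6.5 Frad -1.1 yaw 14.6 z 0.101 tz 0.22 w 2.02 gf 59
```

Call:
apply_moves --motion '[[[1, 0, -0.1, 0, 0], [1, 0, 0, 0, 0], [1, 0, 0, 0, 0]]]'

```text
time: 18.05
position: [0.6744, 0.1048, 0.1009]
tcp_rot: [-180.0, -0.0, 14.6]
ft_force: [-2.2, 4.0, 1.8]
gripper_width: 0.237
gripper_force: 58.9
```

```bash
python3 -c "
from h import *
lev()"
```

```text
t 18.05 ang 0.248 r 77.3 Ftan -4.4 Frad -1.1 yaw 14.6 z 0.101 tz 0.37 w 2.02 gf 59
```

Call:
apply_moves --motion '[[[1, 0, -0.15, 0, 0], [1, 0, 0, 0, 0], [3, 0, 0, 0, 0], [5, 0, 0, 0, 0], [5, 0, 0, 0, 0], [5, 0, 0, -3, 0], [5, 0, 0, -3, 0], [5, 0, 0, -1, 0], [5, 0, 0, 0, 0], [5, 0, 0, 0, 0]]]'

```text
time: 18.88
position: [0.6745, 0.1055, 0.1712]
tcp_rot: [180.0, -0.1, 14.5]
ft_force: [-0.8, -0.5, -0.2]
gripper_width: 0.583
gripper_force: 0.0
```

```bash
python3 - <<'E'
from h import *
to(.5845,.0065,.17,79.6)
c=arm.get_image("top")[180:260,262:392,::-1]; d=arm.get_image("scene")[160:240,235:365,::-1]
cv2.imwrite("pics/p7.png",cv2.resize(np.concatenate([c,d]),None,fx=3.7,fy=3.7,interpolation=cv2.INTER_CUBIC))
E
```

```text
t 18.88 pos [0.6745 0.1055 0.1712] rot [ 1.7997e+02 -8.0000e-02  1.4450e+01] F [-0.8 -0.5 -0.2] w 4.98 gf 0.0
move cm [-11.19   7.34   0.12] spin -1.137
```

View pics/p7.png

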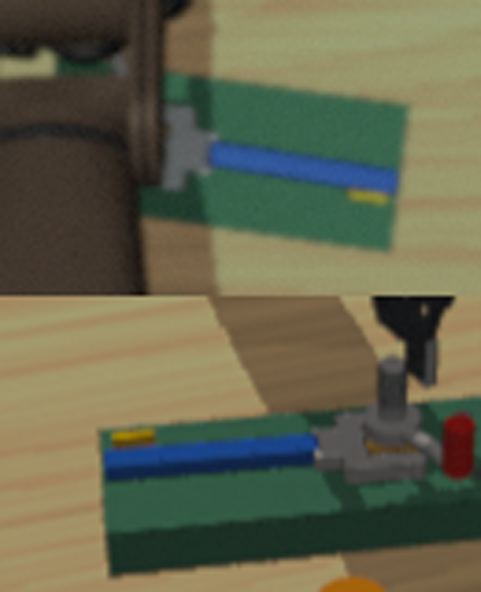

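The handle now leans against the yellow tab (370,195 in the top half) and the lever has swung round to (455,440). I'll compute the handle line from its ends, (397,182) and (212,155).

```bash
python3 - <<'E'
from h import *
t=lambda u,v: px2w("top",262+(u+.5)/3.7-.5,180+(v+.5)/3.7-.5,.056)[:2]
e=t(397,182);j=t(212,155);d=j-e;L=np.hypot(*d);d/=L
print(e,j,L,np.degrees(np.arctan2(d[1],d[0])),"handle pt",e+.12*d)
E
```

```text
[ 0.56293252 -0.11511703] [0.58727335 0.03069819] 0.14783286074000349 80.5230397225274 handle pt [0.58269064 0.00324519]
```

Call:
apply_moves --motion '[[[5, -2.8, 1.83, 0, 0], [5, -2.8, 1.83, 0, 0], [5, -2.8, 1.83, 0, 0], [5, -2.8, 1.83, 0, 0], [5, 0, 0, 0, -0.117], [5, 0, 0, 0, -0.12], [5, 0, 0, 0, -0.12], [5, 0, 0, 0, -0.12], [5, 0, 0, 0, -0.12], [5, 0, 0, 0, -0.12]]]'

```text
time: 19.82
position: [0.5827, 0.007, 0.1684]
tcp_rot: [-179.8, 0.1, 55.9]
ft_force: [0.6, 0.9, 0.5]
gripper_width: 0.588
gripper_force: 0.0
```

Call:
apply_moves --motion '[[[5, 0, 0, 0, -0.12], [5, 0, 0, 0, -0.12], [5, 0, 0, 0, -0.12], [5, 0, 0, 0, -0.06], [5, 0, 0, 0, 0], [5, 0, 0, 0, 0]]]'

```text
time: 20.32
position: [0.5831, 0.007, 0.169]
tcp_rot: [-179.8, 0.0, 79.5]
ft_force: [-1.3, -0.4, -0.4]
gripper_width: 0.586
gripper_force: 0.0
```

```bash
python3 - <<'E'
from h import *
to(.5845,.0065,.06,79.6)
E
```

```text
t 20.32 pos [0.5831 0.007  0.169 ] rot [-1.7982e+02  1.0000e-02  7.9520e+01] F [-1.3 -0.4 -0.4] w 5.01 gf 0.0
move cm [-0.02  0.15 10.9 ] spin -0.001
```

Call:
apply_moves --motion '[[[5, 0, 0.02, 3, 0], [5, 0, 0, 3, 0], [5, 0, 0, 2.5, 0], [5, 0, 0, 1.3, 0], [5, 0, 0, 0.8, 0], [5, 0, 0, 0, 0], [5, 0, 0, 0, 0]]]'

```text
time: 20.9
position: [0.5847, 0.0068, 0.0655]
tcp_rot: [180.0, 0.0, 79.6]
ft_force: [0.5, -1.3, 0.7]
gripper_width: 0.586
gripper_force: 0.0
```

Call:
apply_moves --motion '[[[3, 0, 0, 0, 0], [1, 0, 0, 0, 0], [1, 0, 0, 0, 0], [1, 0, 0, 0, 0], [1, 0, 0, 0, 0], [1, 0, 0, 0, 0]]]'

```text
time: 21.4
position: [0.5839, 0.007, 0.0669]
tcp_rot: [-179.9, 0.0, 79.7]
ft_force: [-4.2, 0.4, 5.5]
gripper_width: 0.202
gripper_force: 58.5
```

```bash
python3 - <<'E'
from h import *
to(.5845,.0065,.06,80.85);print(arm.state()["ft_torque"])
E
```

```text
t 21.4 pos [0.5839 0.007  0.0669] rot [-1.7992e+02  2.0000e-02  7.9660e+01] F [-4.2  0.4  5.5] w 1.73 gf 58.50440561771393
move cm [-0.04  0.06  0.69] spin -0.021
[0.12907051 0.85936895 0.11241386]
```

The grip is about 7 mm too high, so I'll reopen and go lower.

Call:
apply_moves --motion '[[[3.5, 0, 0, 0, 0], [3.5, 0, 0, 0, 0], [3.5, 0, 0.05, 0.3, 0], [3.5, 0, 0, 0.2, 0], [3.5, 0, 0, 0, 0], [3.5, 0, 0, 0, 0]]]'

```text
time: 21.9
position: [0.5845, 0.0068, 0.0595]
tcp_rot: [-180.0, -0.0, 79.6]
ft_force: [0.2, 0.8, -0.6]
gripper_width: 0.409
gripper_force: 0.0
```

```bash
python3 - <<'E'
from h import *
to(.5845,.0065,.06,79.6);print(arm.state()["ft_torque"])
E
```

```text
t 21.9 pos [0.5845 0.0068 0.0595] rot [-179.97   -0.     79.63] F [ 0.2  0.8 -0.6] w 3.5 gf 0.0
move cm [-0.03  0.   -0.05] spin 0.0
[ 0.09713158 -0.00016681  0.04706025]
```

Call:
apply_moves --motion '[[[2.5, 0, 0, 0, 0], [1, 0, 0, 0, 0], [1, 0, 0, 0, 0], [1, 0, 0, 0, 0], [1, 0, 0, 0, 0]]]'

```text
time: 22.32
position: [0.584, 0.0069, 0.0601]
tcp_rot: [-179.9, 0.0, 79.7]
ft_force: [-4.2, 1.1, 6.2]
gripper_width: 0.212
gripper_force: 61.6
```

```bash
python3 - <<'E'
from h import *
to(.5845,.0065,.06,79.6);print(arm.state()["ft_torque"])
E
```

```text
t 22.32 pos [0.584  0.0069 0.0601] rot [-1.7988e+02  2.0000e-02  7.9670e+01] F [-4.2  1.1  6.2] w 1.81 gf 61.61389410495758
move cm [-0.03  0.05  0.01] spin 0.001
[0.06640816 0.87182796 0.17065812]
```

Call:
apply_moves --motion '[[[1, 0, -0.15, -0.2, 0], [1, 0, 0, 0, 0], [1, -0.3, 0, 0, 0], [1, -0.3, 0, 0, 0], [1, 0, 0, 0, 0]]]'

```text
time: 22.73
position: [0.582, 0.0005, 0.0615]
tcp_rot: [-180.0, 0.0, 79.6]
ft_force: [0.1, -0.3, -4.0]
gripper_width: 0.21
gripper_force: 60.6
```

```bash
python3 - <<'E'
from h import *
to(.5845,.0065,.06,79.6);print(arm.state()["ft_torque"])
E
```

```text
t 22.73 pos [5.82e-01 5.00e-04 6.15e-02] rot [-1.7998e+02  1.0000e-02  7.9610e+01] F [ 0.1 -0.3 -4. ] w 1.79 gf 60.56620001792908
move cm [0.63 0.14 0.15] spin 0.0
[-0.06136703 -0.00791162 -0.03055401]
```

Call:
apply_moves --motion '[[[1, -0.6, 0.02, 0, 0], [1, -0.8, 0.02, 0, 0], [1, -0.8, 0.02, 0, 0], [1, -0.8, 0.02, 0, 0], [1, -0.8, 0.02, 0, 0], [1, -0.8, 0.02, 0, 0], [1, -0.8, 0.02, 0, 0], [1, 0, 0, 0, 0]]]'

```text
time: 23.4
position: [0.5737, -0.054, 0.062]
tcp_rot: [180.0, 0.0, 79.5]
ft_force: [-0.1, -0.2, -3.6]
gripper_width: 0.215
gripper_force: 60.6
```

Call:
apply_moves --motion '[[[1, -0.3, 0, 0, 0], [1, 0, 0, -2, 0], [1, 0, 0, -3, 0], [1, 0, 0, -2, 0], [1, 0, 0, 0, 0], [1, 0, 0, 0, 0]]]'

```text
time: 23.9
position: [0.5741, -0.0552, 0.1331]
tcp_rot: [179.8, 0.0, 79.6]
ft_force: [0.1, -0.0, -4.3]
gripper_width: 0.213
gripper_force: 60.8
```

```bash
python3 - <<'E'
from h import *
to(.5575,-.289,.13,-2.5)
E
```

```text
t 23.9 pos [ 0.5741 -0.0552  0.1331] rot [1.7981e+02 1.0000e-02 7.9650e+01] F [ 0.1 -0.  -4.3] w 1.82 gf 60.75754165649414
move cm [-23.3    2.56   0.31] spin 1.434
```

Call:
apply_moves --motion '[[[1, -1.5, 0.16, 0, 0], [1, -3, 0.33, 0, 0], [1, -3, 0.33, 0, 0], [1, -3, 0.33, 0, 0], [1, -3, 0.33, 0, 0], [1, -3, 0.33, 0, 0], [1, -3, 0.33, 0, 0], [1, -2.5, 0.28, 0, 0], [1, -1.3, 0.14, 0, 0], [1, 0, 0, 0, 0.084]]]'

```text
time: 24.73
position: [0.5551, -0.2911, 0.1294]
tcp_rot: [-179.8, -0.0, 74.6]
ft_force: [0.6, -0.1, -3.4]
gripper_width: 0.213
gripper_force: 60.8
```

Call:
apply_moves --motion '[[[1, 0, 0, 0, 0.1], [1, 0, 0, 0, 0.1], [1, 0, 0, 0, 0.1], [1, 0, 0, 0, 0.1], [1, 0, 0, 0, 0.1], [1, 0, 0, 0, 0.1], [1, 0, 0, 0, 0.1], [1, 0, 0, 0, 0.1], [1, 0, 0, 0, 0.1], [1, 0, 0, 0, 0.1]]]'

```text
time: 25.57
position: [0.5556, -0.2874, 0.1294]
tcp_rot: [-179.8, 0.1, 17.3]
ft_force: [-0.1, 0.3, -3.6]
gripper_width: 0.21
gripper_force: 60.7
```

Call:
apply_moves --motion '[[[1, 0, 0, 0, 0.1], [1, 0, 0, 0, 0.1], [1, 0, 0, 0, 0.1], [1, 0, 0, 0, 0.05], [1, 0, 0, 3, 0], [1, 0, 0, 3, 0], [1, 0, 0, 2, 0], [1, 0, 0, 1, 0], [1, 0, 0, 0, 0], [1, 0, 0, 0, 0]]]'

```text
time: 26.4
position: [0.5561, -0.2882, 0.0409]
tcp_rot: [-179.9, 0.1, -2.5]
ft_force: [0.5, -1.0, -2.9]
gripper_width: 0.212
gripper_force: 60.7
```

```bash
python3 - <<'E'
from h import *
to(.5575,-.289,.0245,-2.5)
E
```

```text
t 26.4 pos [ 0.5561 -0.2882  0.0409] rot [-1.7992e+02  1.0000e-01 -2.5100e+00] F [ 0.5 -1.  -2.9] w 1.81 gf 60.651243925094604
move cm [0.14 0.07 1.64] spin -0.0
```

Call:
apply_moves --motion '[[[1, 0, 0, 0.7, 0], [1, 0, 0, 0.5, 0], [1, 0, 0, 0.2, 0], [1, 0, 0, 0, 0], [1, 0, 0, 0, 0]]]'

```text
time: 26.82
position: [0.5566, -0.2891, 0.0283]
tcp_rot: [180.0, -0.0, -2.5]
ft_force: [0.2, -0.3, -3.3]
gripper_width: 0.211
gripper_force: 60.7
```

Call:
apply_moves --motion '[[[1, 0, 0, 0.15, 0], [1, 0, 0, 0.1, 0], [1, 0, 0, 0, 0]]]'

```text
time: 27.07
position: [0.5564, -0.289, 0.0254]
tcp_rot: [-180.0, 0.0, -2.5]
ft_force: [-0.8, 0.4, -3.8]
gripper_width: 0.213
gripper_force: 60.7
```

Call:
apply_moves --motion '[[[1, 0, 0, 0.15, 0], [1, 0, 0, 0, 0], [1, 0, 0, 0, 0]]]'

```text
time: 27.32
position: [0.5567, -0.2892, 0.0242]
tcp_rot: [180.0, -0.0, -2.5]
ft_force: [-0.1, -0.1, -2.5]
gripper_width: 0.21
gripper_force: 60.8
```

Call:
apply_moves --motion '[[[3, 0, 0, 0, 0], [5, 0, 0, 0, 0], [5, 0, 0, 0, 0], [5, 0, 0, -2, 0], [5, 0, 0, -4, 0], [5, 0, 0, -4, 0], [5, 0, 0, -3, 0], [5, 0, 0, 0, 0], [5, 0, 0, 0, 0]]]'

```text
time: 28.07
position: [0.5581, -0.2902, 0.1577]
tcp_rot: [179.8, -0.3, -2.5]
ft_force: [-0.1, 0.7, -1.2]
gripper_width: 0.586
gripper_force: 0.0
```

```bash
python3 - <<'E'
from h import *
lev()
t=arm.get_image("top")
# red knob blob and blue handle blob in top view
hs=cv2.cvtColor(t,cv2.COLOR_RGB2HSV)
def blob(m,z,n):
    k,l,s,c=cv2.connectedComponentsWithStats(m.astype(np.uint8))
    i=1+s[1:,4].argmax();p=px2w("top",*c[i],z)[:2];print(n,s[i],c[i],p);return p
h,s,v=cv2.split(hs)
roi=np.zeros(h.shape,bool);roi[180:260,262:392]=1
k=blob(((h<8)|(h>172))&(s>150)&(v>60)&roi,.116,"knob")
d=k-S;print("knob ang",np.arctan2(d[1],d[0]),np.hypot(*d))
roi[:]=0;roi[170:300,395:480]=1
blob((h>100)&(h<125)&(s>150)&roi,.02,"handle")
E
```

```text
t 28.07 ang -1.680 r 378.2 Ftan 0.1 Frad -0.7 yaw -2.5 z 0.158 tz -0.06 w 5.00 gf 0
knob [288 187   7   7  37] [291.02702703 190.24324324] [0.6746766  0.10619063]
knob ang 0.264863814009466 0.07789286576942768
handle [421 232  11  25 159] [425.1572327 241.1572327] [ 0.52325079 -0.28556377]
```

```bash
python3 -c "
from station import arm
print(arm.hand_in())"
```

```text
the job is handed in; nothing more can be done
None
```

I nipped the jam nut up about 0.28 rad past solid (estimated from knob angle and force) while the spanner, leaning on the yellow tab, held the brass nut; I then laid the spanner back on the mat and handed the job in at about 28 s, but did not measure the red-dot corner (I put the nut's shift within the spanner play at 2–3 mm).

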